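# Hand the fume extraction over to the loaded hood

### The job

First slide the blue circuit-board carrier along the bench until it sits squarely and fully up against the lip of the fume hood it stands in front of; push it smoothly, because the tall capacitor on the board is loose and must stay standing in its place. Then swing that hood's damper handle fully open (in line with its pipe), and only after that swing the other hood's handle fully shut (across its pipe), so that the fan is never left with both dampers shut. Leave the solder reel, the multimeter and the flux can where they are.

Things in the scene. Friction and masses are not known exactly. Their poses are not given: they have to be found in the camera images.
- hood_work: Fixed fume hood with the yellow handle, the one the carrier stands in front of. Grey box 35 deep, 160 wide (y), 100 high; its flat front face (lip, dark grille) looks to -x at x=-55 mm. Behind it a 60 mm pipe (top 99 mm up) runs to x=+120 mm, then down into the table. Origin on the table under the handle's vertical spindle, x along the pipe away from the mouth, z up. The hoods may swap sides.
- hood_idle: Fixed fume hood with the red handle, the other one, without a carrier. Grey box 35 deep, 160 wide (y), 100 high; its flat front face (lip, dark grille) looks to -x at x=-55 mm. Behind it a 60 mm pipe (top 99 mm up) runs to x=+120 mm, then down into the table. Origin on the table under the handle's vertical spindle, x along the pipe away from the mouth, z up. The hoods may swap sides.
- hood_work_lip (a point): Point on the table at the middle of the front face (lip) of hood_work, 55 mm in front of its spindle; axes as the hood's.
- work_handle (a joint): Damper handle of hood_work, rad, starts at 0 to 0.4. 0 = shut (across the pipe, pointing to the hood's +y), 1.571 = fully open (in line, pointing to the hood's -x over the mouth); grows counter-clockwise from above, hard stops at both. Stiff (about 0.2 N m), stays where left.
- idle_handle (a joint): Damper handle of hood_idle, rad, starts at 1.15 to 1.57. 0 = shut (across the pipe, pointing to the hood's +y), 1.571 = fully open (in line, pointing to the hood's -x over the mouth); grows counter-clockwise from above, hard stops at both. Stiff (about 0.2 N m), stays where left.
- work_handle_tip (a point): Point in the yellow handle bar 100 mm from the spindle axis (bar end at 103), at mid-height. The bar is level, 16 to 18 mm wide, underside 126 and top 144 mm above the table; below it only the 26 mm thick spindle rises above 100 mm. It can be pushed sideways with a fingertip.
- idle_handle_tip (a point): Point in the red handle bar 100 mm from the spindle axis (bar end at 103), at mid-height. The bar is level, 16 to 18 mm wide, underside 126 and top 144 mm above the table; below it only the 26 mm thick spindle rises above 100 mm. It can be pushed sideways with a fingertip.
- carrier: Loose blue steel board carrier, 80 deep (x), 150 wide (y), 0.4 to 0.9 kg: base 12 high, rail 40 high along the whole rear edge (x=-40 to -30 mm), jaws 30 high at both ends, green board between, top at 18 mm. Origin at the centre of its underside, +x to its front edge. Starts 40 to 75 mm short of the lip, up to 20 mm off to a side and 0.2 rad askew, rear rail towards the robot.
- carrier_front (a point): Middle of the carrier's front edge, on the table, 40 mm ahead of its origin.
- carrier_seat (a point): The capacitor's place: on the board's top, 12 mm ahead of the carrier's origin, 18 mm up.
- capacitor: Loose black capacitor can, diameter 36, 62 high, about 0.09 kg, standing on the board near carrier_seat. Origin at the centre of its underside.
- solder_reel: Bystander: steel solder reel, diameter 66, 54 high, standing on the bench to the robot's left. Origin at the centre of its underside.
- multimeter: Bystander: yellow multimeter 150 x 80 x 34 lying on the bench to the robot's right. Origin at the centre of its underside.
- flux_can: Bystander: can, diameter 56, 85 high, standing in front of hood_idle, some 80 to 115 mm short of its lip. Origin at the centre of its underside.
Mind the look-alikes: they are no part of the job. Several things have the shape of the carrier; the one meant has the colours described above.

How it is judged:
By the outcome, as a careful person would: the job done as asked, in the order asked, and still so for the second after the job is handed in, with the robot touching nothing.
It also fails if it takes over 64 s, if anything falls off the work surface, if the arm or the gripper's body presses on something with over 40 N, if the wrist force passes 120 N, or if a joint passes its speed limit or range.

### The arm

A 7-joint arm with a two-finger parallel gripper is mounted at the origin on the work surface. World frame = base frame: x ahead of the robot, y to its left, z up, the work surface at z = 0. Lengths are in m, angles in rad, forces in N, time in s.
With the tool pointing down it reaches from about 0.4 to 0.85 m from the base axis. Payload 10.4 kg.
Tool frame: the origin (TCP) lies at the very end of the fingers, on their centre line; the grasp point (between the pads) lies pinch_z behind it (pinch_z is the distance from the TCP to the grasp point, in m); z points along the fingers, y is the direction in which the jaws open and shut (so a half turn about z gives the same grasp; the last joint's range is limited). The gripper opens to 85 mm and grips with 20 to 120 N. Pads are 22 mm wide; open, the fingers measure 114 mm over their backs; the gripper's body (76 mm by 85 mm) begins 54 mm behind the grasp point. The pads swing forward as they close: fully open they stand 13 mm farther back than shut.
Start: joints at [-1.37, 0.332, -0.065, 1.46, 0.022, 1.35, -0.088], TCP at [0.139, 0.609, 0.231] pointing down, gripper open.
Joint ranges: [-2.6, 2.6], [-0.5, 2.12], [-1.47, 1.34], [0.16, 2.42], [-1.27, 4.41], [0.06, 2.06], [-2.6, 2.6]. Speed limits (rad/s): [2.22, 2.22, 2.79, 2.79, 3.14, 3.14, 3.14].

### API

Orientations are given as a unit quaternion [w, x, y, z].
In Python, from rig import get_state, camera, get_calibration, sign_off, pinch_z gives the robot as it stands.
- The arm moves only by the tool apply_moves, never from a script. Its argument "plan" is a list that holds one entry, the list of rows, each a list of 7 numbers: the turn, a rotation vector about the world's x, y, z in degrees, then the shift along the world's x, y, z in cm, then the opening, from -1 (shut) to 1 (fully open). In form: [[[rx, ry, rz, tx, ty, tz, fingers], ...]]. A call has 1 to 12 rows; each row shifts and turns the commanded pose from where the row before left it; what a row does not reach is not made up. A row lasts 1/8 s, in which the tool goes at most 62.5 mm and 10.7 degrees, less where a joint would pass 70% of its speed; a pose out of reach is approached as far as the arm can. A call with a gripper value outside its range is refused whole. The fingers move at their own pace and stop on an object; "squeeze" is the grip in N (left out, the last holds). Time passes only in rows, so rows that do not move let the fingers close. It gives the time, the measured TCP pose, the force and the opening at its end, in the units of the state.
- get_state(): the state, without advancing time (a new reading comes with each control period).
- camera(name): name is "side" or "top"; returns (picture, depth): 480x640x3 uint8, red, green, blue; 480x640 float32, m along the optical axis (not along the pixel's ray), 0 where there is no reading.
- get_calibration(name): a dict with "fov_y" (degrees; the focal length in pixels is half the picture's height over the tangent of half this angle, whatever the lens; pixels are square), "cx", "cy" (the principal point, pixels), "distortion" ([k1, k2, p1, p2, k3] as OpenCV has them; the pictures are not rectified), "cam_to_world" (4x4, takes a point from camera to world coordinates). Camera axes: x right, y up, looking along -z (the intrinsics and any distortion apply to the point x, -y, -z); pixel columns grow to the right and rows downward; lengths in m; the calibration is good to about 2 mm. A picture is of the moment at which its call begins. get_calibration takes no time and is no camera call.
- sign_off(): hands the job in, once; it reports no verdict.
The state is a dict: "clock": time; "joint_pos": joint angles; "qvel": joint speeds; "tau": joint torques, N m; "tool_pos": TCP position; "tool_rot": TCP orientation; "ft_force": force on the tool from outside, world axes, zero at the start; "torque": the same for the moment, N m; "grip_width": finger opening in m.
Only numpy, scipy, OpenCV 4.12 (cv2) and the standard library are available. Lean on these libraries where they do the work, as an engineer would, in place of code of your own. Each camera call takes 0.05 s, during which the arm holds its last target.

## Working session

There is one attempt and no reset: what is moved stays moved. The work goes in short steps, Python scripts to look and compute and a tool call to move; the robot and the scene stay as the last step left them, time stands still between calls to the robot, and variables do not carry over. Pictures are saved under pics/ and viewed, and the job is handed in when it is done.

Besides the shell and the picture viewer there is one more tool, called after "Call:" as name(argument=value, ...), one argument or row to a line, values as JSON. apply_moves: Moves the arm, as the interface text tells. Its arguments: {"type":"object","properties":{"plan":{"type":"array"},"squeeze":{"type":"number"}},"required":["plan"]}

```bash
ls; mkdir -p pics
python3 - <<'E'
from rig import *
import rig,cv2,numpy as np
print(pinch_z if not callable(pinch_z) else pinch_z())
s=get_state();print(s)
for n in("top","side"):
    p,d=camera(n);cv2.imwrite(f"pics/{n}0.png",p[:,:,::-1]);np.savez(f"{n}0.npz",p=p,d=d)
    c=get_calibration(n);print(n,c)
E
```

```text
pics
0.0187
{'clock': 0.0, 'joint_pos': array([-1.36958734,  0.33286585, -0.0647052 ,  1.46094059,  0.02163717,
        1.34989212, -0.08849912]), 'qvel': array([-1.92871810e-04,  8.40756580e-05,  1.25378371e-03,  1.07334990e-03,
       -5.79283996e-04,  2.93503988e-04,  1.06065277e-03]), 'tau': array([-8.28663651e-04, -6.25439215e+01,  4.88731626e-02, -3.91605163e+01,
        1.62505126e-02,  9.75122850e-03, -1.96426674e-05]), 'tool_pos': array([0.13864738, 0.60904621, 0.23052006]), 'tool_rot': array([-2.88928878e-05,  1.11653695e-01,  9.93746927e-01, -7.04041351e-04]), 'ft_force': array([ 0.31084441, -0.79150121, -0.1813422 ]), 'torque': array([-0.03044865,  0.01679782, -0.01513813]), 'grip_width': 0.08570947007670442}
top {'fov_y': 43.65248840472084, 'cx': 326.0174262044179, 'cy': 241.59007157108383, 'distortion': array([0.05196734, 0.        , 0.        , 0.        , 0.        ]), 'cam_to_world': array([[-1.28702754e-02,  9.96357358e-01, -8.42993001e-02,
         3.16198022e-01],
       [-9.99915387e-01, -1.29838626e-02, -7.99303103e-04,
        -1.19034179e-02],
       [-1.89092206e-03,  8.42818800e-02,  9.96440158e-01,
         1.49912077e+00],
       [ 0.00000000e+00,  0.00000000e+00,  0.00000000e+00,
         1.00000000e+00]])}
side {'fov_y': 45.71383613089607, 'cx': 323.4864073003816, 'cy': 236.62294457356975, 'distortion': array([-0.17253701,  0.        ,  0.        ,  0.        ,  0.        ]), 'cam_to_world': array([[ 0.94614838,  0.23327506, -0.22446824,  0.18193999],
       [-0.32349206,  0.65450338, -0.68335804, -0.8150972 ],
       [-0.01249517,  0.71917179,  0.69471994,  0.95604464],
       [ 0.        ,  0.        ,  0.        ,  1.        ]])}
```

View pics/top0.png

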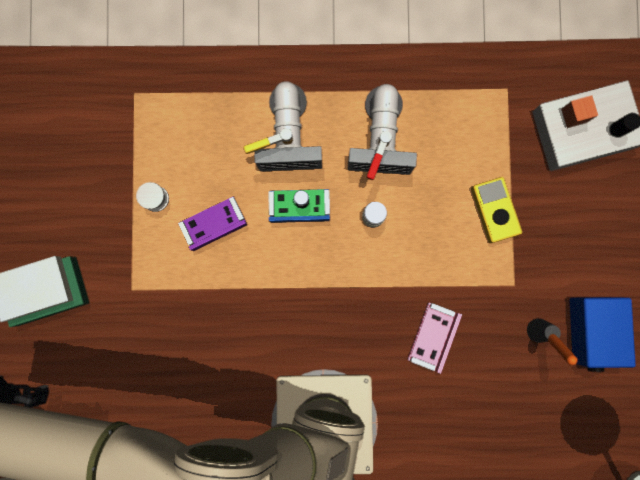

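View pics/side0.png

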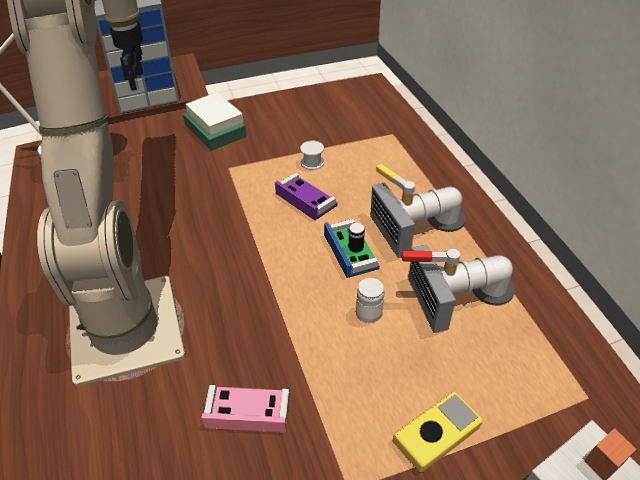

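The top view shows the carrier (blue edge, green board) at about px (300,205), in front of the yellow-handle hood at (288,158). The red-handle hood is at (383,160), with the flux can at (374,214). The purple and pink carriers are look-alikes. Next I'll measure positions.

```bash
cat > h.py <<'E'
import numpy as np,cv2
from rig import *
def K(c):
    f=240/np.tan(np.radians(c['fov_y']/2));return np.array([[f,0,c['cx']],[0,f,c['cy']],[0,0,1]])
def ray(n,uv):
    c=get_calibration(n);uv=np.asarray(uv,float).reshape(-1,1,2)
    q=cv2.undistortPoints(uv,K(c),np.array(c['distortion'])).reshape(-1,2)
    d=np.c_[q[:,0],-q[:,1],-np.ones(len(q))];M=c['cam_to_world']
    return M[:3,3],d@M[:3,:3].T
def plane(n,uv,z):
    o,d=ray(n,uv);return o+d*((z-o[2])/d[:,2])[:,None]
def cloud(n,depth):
    v,u=np.mgrid[:480,:640];o,d=ray(n,np.c_[u.ravel(),v.ravel()]);P=o+d*depth.ravel()[:,None]
    return P.reshape(480,640,3)
def proj(n,P):
    c=get_calibration(n);M=np.linalg.inv(c['cam_to_world']);p=np.asarray(P,float).reshape(-1,3)@M[:3,:3].T+M[:3,3]
    p=p*[1,-1,-1];return cv2.projectPoints(p,np.zeros(3),np.zeros(3),K(c),np.array(c['distortion']))[0].reshape(-1,2)
def tri(uvt,uvs):
    a,d=ray("top",uvt);b,e=ray("side",uvs);d=d[0];e=e[0]
    A=np.c_[d,-e];t=np.linalg.lstsq(A,b-a,rcond=None)[0];p=a+t[0]*d;q=b+t[1]*e
    return (p+q)/2,np.linalg.norm(p-q)
E
python3 - <<'E'
from h import *
for n in("top","side"):
    z=np.load(n+"0.npz");p,d=z['p'],z['d']
    C=cloud(n,d);hsv=cv2.cvtColor(p,cv2.COLOR_RGB2HSV)
    def rep(name,m,zr):
        m=m&(d>0)&(C[...,2]>zr[0])&(C[...,2]<zr[1])&(C[...,0]>.4)&(C[...,0]<1)&(abs(C[...,1])<.35)
        k,l,st,ce=cv2.connectedComponentsWithStats(m.astype(np.uint8))
        for i in range(1,k):
            if st[i,4]<40: continue
            Q=C[l==i]; r=cv2.minAreaRect(Q[:,:2].astype(np.float32)*1000)
            print(n,name,st[i,4],"px",ce[i].round(1),"med",np.median(Q,0).round(4),"rect",[np.round(x,1) for x in r])
    H,S,V=hsv[...,0],hsv[...,1],hsv[...,2]
    rep("yellow",(H>22)&(H<35)&(S>150)&(V>90),(.1,.2))
    rep("red",((H<6)|(H>174))&(S>150)&(V>80),(.1,.2))
    rep("green",(H>45)&(H<80)&(S>120),(.0,.06))
    rep("blue",(H>100)&(H<125)&(S>150),(0,.06))
    rep("z>.09",(V>=0),(.088,.16))
    rep("can",(V>=0),(.06,.088))
    rep("railjaw",(V>=0),(.026,.05))
t=cv2.imread("pics/top0.png")[70:250,220:440];cv2.imwrite("pics/topz.png",cv2.resize(t,None,fx=3.6,fy=3.3,interpolation=cv2.INTER_CUBIC)[:600,:800])
t=cv2.imread("pics/side0.png")[150:340,300:530];cv2.imwrite("pics/sidez.png",cv2.resize(t,None,fx=3,fy=3,interpolation=cv2.INTER_CUBIC))
E
```

```text
top yellow 179 px [256.1 145. ] med [0.6552 0.1473 0.1441] rect [array([655.6, 147.1]), array([17.2, 58. ]), np.float64(19.0)]
top red 193 px [374.3 166.2] med [ 0.603  -0.1232  0.1434] rect [array([ 603.2, -124.3]), array([17.5, 59.1]), np.float64(68.7)]
top green 940 px [298.6 203.9] med [0.5341 0.0629 0.0186] rect [array([539.4,  56.3]), array([ 64.5, 124.8]), np.float64(1.0)]
top blue 266 px [299.5 218.2] med [0.4981 0.0501 0.0393] rect [array([498.7,  55.1]), array([ 10.4, 143.1]), np.float64(1.2)]
top z>.09 2350 px [283.4 137.1] med [0.6596 0.0848 0.0988] rect [array([722.6,  89.7]), array([197.5, 180.5]), np.float64(2.1)]
top z>.09 2186 px [383.4 140.3] med [ 0.6482 -0.1514  0.0987] rect [array([ 689.9, -130.6]), array([216.9, 156.5]), np.float64(15.9)]
top can 521 px [288.1 111.9] med [0.7519 0.0624 0.0819] rect [array([748. ,  81.6]), array([165.3,  66.6]), np.float64(1.2)]
top can 529 px [383.1 116.4] med [ 0.737  -0.1398  0.0822] rect [array([ 737.5, -156.6]), array([ 66.5, 164.6]), np.float64(85.0)]
top can 178 px [289.2 163.9] med [0.6258 0.0758 0.0741] rect [array([626.
[... 3623 characters left out ...]
ray([ 76.3, 155.6]), np.float64(0.3)]
side railjaw 113 px [355.9 245.2] med [0.5378 0.0346 0.0388] rect [array([539.7,  36.6]), array([16.5, 32.5]), np.float64(70.0)]
side railjaw 124 px [364.5 262.5] med [ 0.5412 -0.0137  0.03  ] rect [array([540. , -13.2]), array([59.6, 14.6]), np.float64(0.3)]
side railjaw 351 px [428.6 303.4] med [ 0.6175 -0.1855  0.0381] rect [array([ 619. , -149.4]), array([ 32.9, 160.4]), np.float64(6.3)]
side railjaw 126 px [497.7 286.7] med [ 0.781  -0.1857  0.0375] rect [array([ 780.8, -183. ]), array([14.9, 53.6]), np.float64(76.5)]
side railjaw 198 px [368.9 309.8] med [ 0.4936 -0.1519  0.0384] rect [array([ 499.4, -143.9]), array([28.9, 56.8]), np.float64(67.6)]
```

View pics/topz.png

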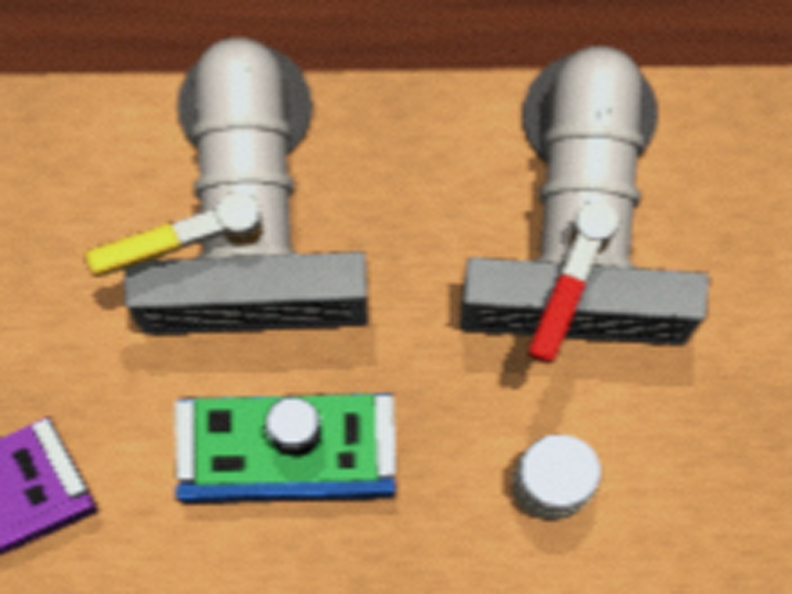

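View pics/sidez.png

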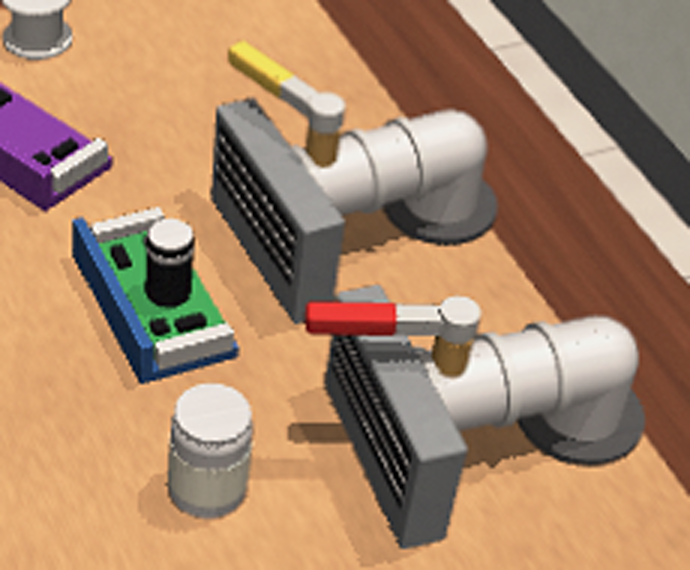

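The zoomed views show the carrier nearly square with the capacitor standing on it. The yellow handle points left at zoom px (90,260) to (238,214). The red handle points to the front at (543,355). Next I'll fit the lips, spindles and handles precisely.

Run:
```python
from h import *
CL={}
for n in("top","side"):
    z=np.load(n+"0.npz");C=cloud(n,z['d']);C[z['d']<=0]=9;CL[n]=(C,z['p'])
for nm,yc,xf in(("work",.0765,.626),("idle",-.14,.616)):
  for n in("top","side"):
    C,p=CL[n];X,Y,Z=C[...,0],C[...,1],C[...,2]
    # front face points: tall strip, near face
    m=(Z>.015)&(Z<.09)&(abs(Y-yc)<.1)&(X>xf-.02)&(X<xf+.015)
    P=C[m]
    for _ in range(4):
        a,b=np.polyfit(P[:,1],P[:,0],1);r=P[:,0]-a*P[:,1]-b;P=P[abs(r)<max(.0015,2*r.std())]
    print(nm,n,"face N",len(P),"yaw deg",-np.degrees(np.arctan(a)).round(2),"rms",r.std().round(5),"y range",P[:,1].min().round(4),P[:,1].max().round(4),"x@yc",round(a*yc+b,4))
    # top of box
    m=(Z>.095)&(Z<.104)&(abs(Y-yc)<.1)&(X>xf-.02)&(X<xf+.045)
    P=C[m];r=cv2.minAreaRect(P[:,:2].astype(np.float32)*1000);print("  boxtop",[np.round(x,1) for x in r],P[:,2].mean().round(4))
    # handle
    m=(Z>.134)&(Z<.156)&(abs(Y-yc)<.14)&(abs(X-.65)<.12)
    P=C[m]; r=cv2.minAreaRect(P[:,:2].astype(np.float32)*1000);print("  handle",len(P),[np.round(x,1) for x in r],cv2.boxPoints(r).round(1).tolist(),np.median(P[:,2]).round(4))
    # colour grip axis
    # pipe axis
    m=(Z>.088)&(Z<.106)&(abs(Y-yc)<.06)&(X>xf+.1)&(X<xf+.15)
    P=C[m];print("  pipe mean",P.mean(0).round(4),len(P))
C,p=CL["top"];X,Y,Z=C[...,0],C[...,1],C[...,2]
m=(Z>.0195)&(Z<.029)&(abs(Y-.056)<.065)&(X>.507)&(X<.575)
for q in C[m].round(3)[::3]:print(q.tolist(),end=" ")
```

```text
work top face N 400 yaw deg 1.87 rms 0.00066 y range -0.0035 0.1564 x@yc 0.626
  boxtop [array([647.9,  77.3]), array([ 46.5, 161.6]), np.float64(1.7)] 0.0996
  handle 431 [array([663. , 120.6]), array([ 27.8, 114.9]), np.float64(22.7)] [[628.0, 168.3000030517578], [672.2999877929688, 62.20000076293945], [698.0, 73.0], [653.5999755859375, 179.0]] 0.1436
  pipe mean [0.752 0.082 0.094] 328
work side face N 699 yaw deg 2.22 rms 0.0009 y range -0.0055 0.1548 x@yc 0.6268
  boxtop [array([647.6,  77.9]), array([ 45.6, 164. ]), np.float64(2.5)] 0.0998
  handle 356 [array([667.1, 121.2]), array([ 29.3, 117.1]), np.float64(16.4)] [[636.5, 173.1999969482422], [669.5999755859375, 60.900001525878906], [697.7000122070312, 69.0999984741211], [664.5999755859375, 181.39999389648438]] 0.1434
  pipe mean [0.7506 0.0773 0.094 ] 225
idle top face N 334 yaw deg -5.1 rms 0.00069 y range -0.2249 -0.0679 x@yc 0.6172
  boxtop [array([ 638.6, -148.3]), array([159.6,  45.2]), np.float64(85.2)] 0.0997
  handle 409 [array([ 630.5, -132.7]), array([ 26.9, 115.6]), np.float64(65.8)] [[572.2000122070312, -121.3000
[... 3356 characters left out ...]
, 0.021] [0.519, 0.103, 0.022] [0.518, 0.095, 0.028] [0.518, 0.088, 0.024] [0.518, 0.075, 0.023] [0.518, 0.036, 0.023] [0.517, 0.016, 0.025] [0.517, 0.008, 0.024] [0.518, -0.002, 0.021] [0.517, 0.118, 0.021] [0.517, 0.088, 0.02] [0.515, 0.07, 0.027] [0.516, 0.058, 0.023] [0.516, 0.036, 0.022] [0.515, 0.013, 0.022] [0.514, 0.12, 0.022] [0.514, 0.103, 0.021] [0.514, 0.065, 0.02] [0.513, 0.046, 0.02] [0.513, 0.026, 0.021] [0.513, -0.004, 0.021] [0.512, 0.095, 0.02] [0.511, 0.083, 0.021] [0.511, 0.046, 0.021] [0.51, 0.033, 0.025] [0.51, 0.006, 0.02] [0.509, 0.108, 0.02] [0.509, 0.098, 0.021] [0.509, 0.09, 0.021] [0.508, 0.08, 0.023] [0.508, 0.065, 0.022] [0.508, 0.048, 0.02] [0.508, 0.026, 0.02]
```

Work hood lip is at (0.626, 0.0765) with yaw about 2°, and its spindle at (0.681, 0.079). Idle spindle is at (0.671, -0.151) with yaw about -4.9°. The carrier rail is at (0.499, 0.056) with heading about 1°. Heights and sizes match the text. I'll grip the rail at y≈0.078, clear of the capacitor.

Call:
apply_moves(
  plan=[
    [[0,0,-6.34,3.0,-4.43,0,-0.43],[0,0,-6.34,3.0,-4.43,0,-0.43],[0,0,-6.34,3.0,-4.43,0,-0.43],[0,0,-6.34,3.0,-4.43,0,-0.43],[0,0,-6.34,3.0,-4.43,0,-0.43],[0,0,-6.34,3.0,-4.43,0,-0.43],[0,0,-6.34,3.0,-4.43,0,-0.43],[0,0,-6.34,3.0,-4.43,0,-0.43],[0,0,-6.34,3.0,-4.43,0,-0.43],[0,0,-6.34,3.0,-4.43,0,-0.43],[0,0,-6.34,3.0,-4.43,0,-0.43],[0,0,-6.34,3.0,-4.43,0,-0.43]],
  ],
  squeeze=50,
)

```text
clock: 1.6
tool_pos: [0.4993, 0.0763, 0.2313]
tool_rot: [-0.0, 0.702, 0.713, 0.0]
ft_force: [0.9, 1.0, -0.3]
grip_width: 0.0244
```

Call:
apply_moves(
  plan=[
    [[0,0,0,0,0,-4.0,-0.43],[0,0,0,0,0,-4.0,-0.43],[0,0,0,0,0,-4.0,-0.43],[0,0,0,0,0,-3.5,-0.43],[0,0,0,0,0,0,-0.43]],
  ],
)

```text
clock: 2.22
tool_pos: [0.4968, 0.0772, 0.0743]
tool_rot: [-0.001, 0.7, 0.714, -0.002]
ft_force: [-0.2, 0.3, 0.6]
grip_width: 0.0244
```

Run:
```python
from h import *
p,d=camera("side");t=p[150:340,250:480,::-1];cv2.imwrite("pics/s1.png",cv2.resize(t,None,fx=3,fy=3,interpolation=cv2.INTER_CUBIC));print(get_state()['tool_pos'])
```

```text
[0.49814024 0.077494   0.07612255]
```

View pics/s1.png

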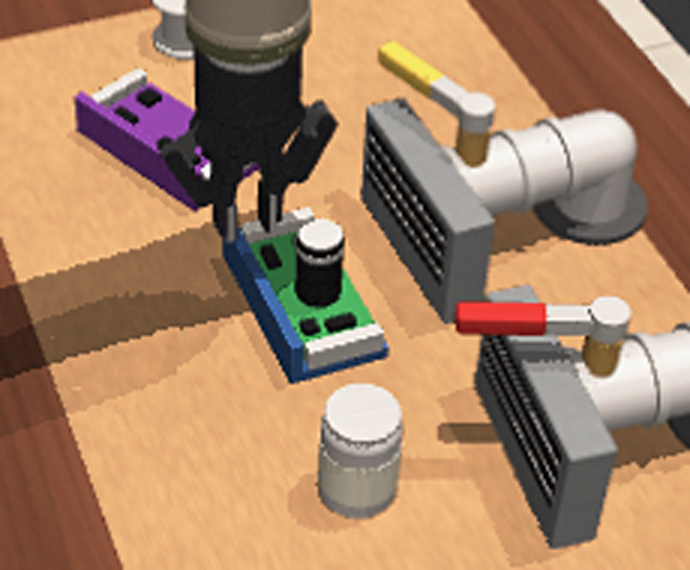

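The side view shows the fingers straddling the rail near its left end, at zoom px (230,230). The finger elbows come near the capacitor, so I'll shift a little further left and then lower.

Call:
apply_moves(
  plan=[
    [[0,0,0,0.05,0.7,0,-0.43],[0,0,0,0,0,-2.0,-0.43],[0,0,0,0,0,-1.5,-0.43],[0,0,0,0,0,-1.1,-0.43],[0,0,0,0,0,0,-0.43]],
  ],
)

```text
clock: 2.9
tool_pos: [0.4989, 0.0847, 0.0299]
tool_rot: [-0.0, 0.7, 0.714, -0.0]
ft_force: [-0.7, 0.4, -0.4]
grip_width: 0.0242
```

Call:
apply_moves(
  plan=[
    [[0,0,0,0,0,0,-0.6],[0,0,0,0,0,0,-0.7],[0,0,0,0,0,0,-0.75],[0,0,0,0,0,0,-0.8],[0,0,0,0,0,0,-1]],
  ],
)

```text
clock: 3.52
tool_pos: [0.4997, 0.0849, 0.0309]
tool_rot: [0.0, 0.7, 0.714, 0.001]
ft_force: [-0.5, -1.0, 7.3]
grip_width: 0.0083
```

Run:
```python
from h import *
p,d=camera("side");t=p[150:340,250:480,::-1];cv2.imwrite("pics/s2.png",cv2.resize(t,None,fx=3,fy=3,interpolation=cv2.INTER_CUBIC));s=get_state();print(s['tool_pos'],s['ft_force'],s['torque'],s['grip_width'])
C=cloud("side",d);P=C[(C[...,2]>.075)&(C[...,2]<.085)&(abs(C[...,0]-.543)<.03)&(abs(C[...,1]-.046)<.03)];print(P.mean(0),cv2.minAreaRect(P[:,:2].astype(np.float32)*1000))
```

```text
[0.49975236 0.08491267 0.03096183] [-1.12580544 -0.18340992  6.15922364] [-0.11460989  0.0950198   0.03590786] 0.008539522417343973
[0.54055135 0.04954076 0.0801744 ] ((540.3944702148438, 57.11723327636719), (37.22846984863281, 52.522361755371094), 22.479839324951172)
```

View pics/s2.png

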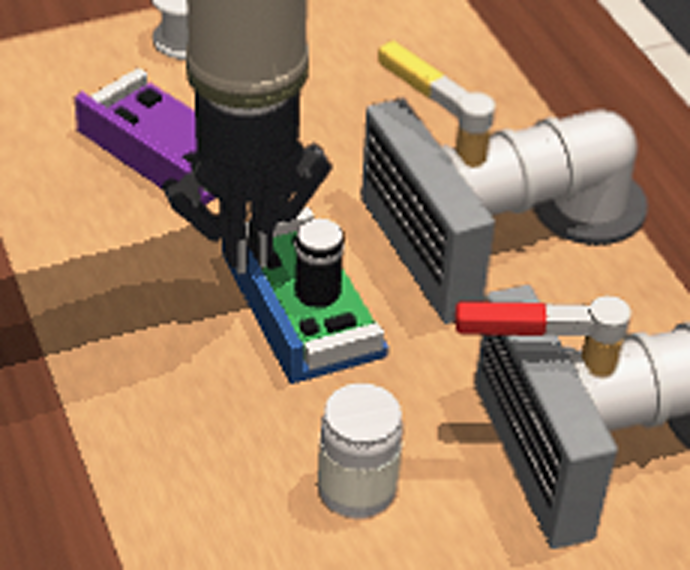

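The pads hold the rail at zoom px (245,250), and the capacitor is standing untouched. Now a smooth diagonal slide that also takes out the lateral offset and the 1° of yaw.

Call:
apply_moves(
  plan=[
    [[0,0,0,0.1,0.04,0.05,-1],[0,0,0.1,0.2,0.08,0,-1],[0,0,0.1,0.3,0.12,0,-1],[0,0,0.1,0.45,0.18,0,-1],[0,0,0.1,0.5,0.2,0,-1],[0,0,0.1,0.5,0.2,0,-1],[0,0,0.1,0.5,0.2,0,-1],[0,0,0.1,0.5,0.2,0,-1],[0,0,0.1,0.5,0.2,0,-1],[0,0,0.1,0.45,0.17,0,-1],[0,0,0.1,0.3,0.11,0,-1],[0,0,0,0.2,0.07,0,-1]],
  ],
)

```text
clock: 5.08
tool_pos: [0.5434, 0.102, 0.031]
tool_rot: [-0.001, 0.694, 0.72, -0.001]
ft_force: [-6.9, -2.2, 10.8]
grip_width: 0.0084
```

```bash
cat > m.py <<'E'
from h import *
import sys
k=sys.argv[1]
for n in("top","side"):
    p,d=camera(n);C=cloud(n,d);C[d<=0]=9;X,Y,Z=C[...,0],C[...,1],C[...,2]
    hsv=cv2.cvtColor(p,cv2.COLOR_RGB2HSV);H,S,V=[hsv[...,i] for i in range(3)]
    bx=(abs(Y-.07)<.12)&(X>.46)&(X<.64)
    def R(nm,m):
        P=C[m]
        if len(P)>20: r=cv2.minAreaRect(P[:,:2].astype(np.float32)*1000);print(n,nm,len(P),"c",np.round(r[0],1),"s",np.round(r[1],1),"a",round(r[2],1),"zmed",np.median(P[:,2]).round(4))
    R("green",bx&(H>45)&(H<80)&(S>120)&(Z<.03)&(Z>.005))
    R("blue",bx&(H>100)&(H<125)&(S>150)&(Z<.05)&(Z>.033))
    w=bx&(S<60)&(V>110)
    R("jaws",w&(Z>.026)&(Z<.035)&(X<.622))
    R("capTop",w&(Z>.074)&(Z<.086)&(X<.615))
    c=[220,70] if n=="top" else [290,140]
    t=p[c[1]:c[1]+190,c[0]:c[0]+240,::-1];cv2.imwrite(f"pics/{n}{k}.png",cv2.resize(t,None,fx=3,fy=3,interpolation=cv2.INTER_CUBIC))
s=get_state();print(s['clock'],s['tool_pos'].round(4),s['ft_force'].round(1),s['torque'].round(2),s['grip_width'])
E
python3 m.py 3
```

```text
top green 405 c [584.4  38.7] s [57.2 62.1] a 89.5 zmed 0.0183
top blue 105 c [543.1  32.2] s [ 9.5 64.3] a 2.5 zmed 0.0395
top jaws 83 c [585.1   3.2] s [58.  10.8] a 1.9 zmed 0.0299
top capTop 75 c [588.3  57.6] s [31.3 16. ] a 5.4 zmed 0.0805
side green 365 c [586.   78.7] s [ 59.4 118. ] a 1.0 zmed 0.0184
side blue 157 c [560.4  72.1] s [146.6  62.1] a 56.3 zmed 0.0395
side jaws 142 c [573.4  73.9] s [ 79.2 155. ] a 1.3 zmed 0.03
side capTop 116 c [587.4  66.1] s [34.3 31.8] a 20.3 zmed 0.0804
5.175 [0.5436 0.1021 0.031 ] [-3.2 -2.1  7.4] [-0.41  0.98 -0.24] 0.008099930014370017
```

View pics/side3.png

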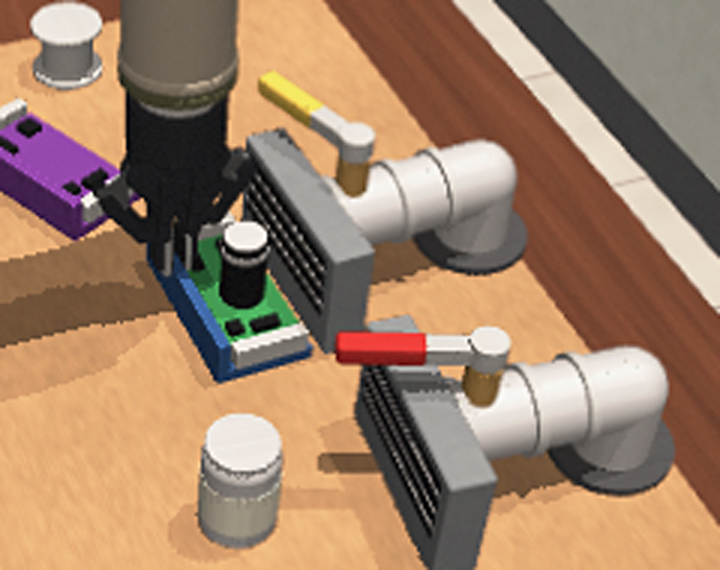

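View pics/top3.png

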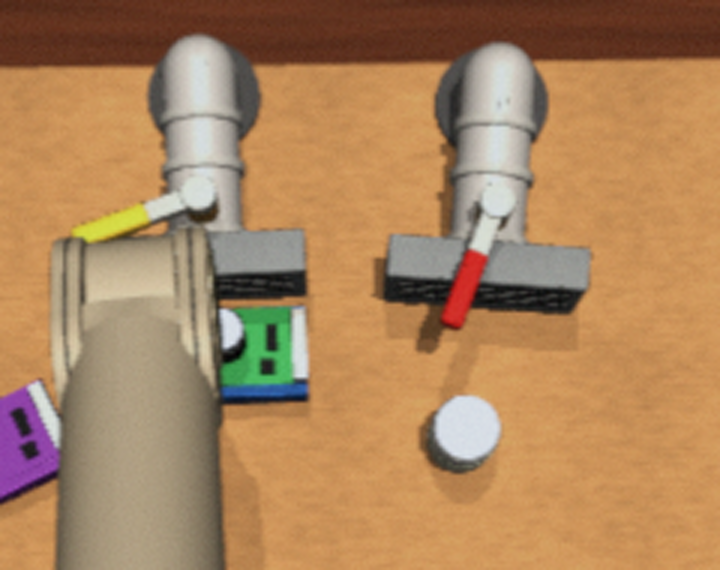

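The carrier has moved with the capacitor standing, and the front edge is about 8 mm short of the lip. I'll creep in slowly and watch the force.

Call:
apply_moves(
  plan=[
    [[0,0,0,0.08,0,0,-1],[0,0,0,0.12,0.01,0,-1],[0,0,0,0.12,0,0,-1],[0,0,0,0.12,0.01,0,-1],[0,0,0,0.12,0,0,-1],[0,0,0,0.08,0,0,-1]],
  ],
)

```text
clock: 5.92
tool_pos: [0.5495, 0.1028, 0.031]
tool_rot: [-0.001, 0.694, 0.72, -0.001]
ft_force: [-7.7, 0.0, 10.6]
grip_width: 0.0082
```

Call:
apply_moves(
  plan=[
    [[0,0,0,0.1,0,0,-1],[0,0,0,0.1,0,0,-1],[0,0,0,0.06,0,0,-1]],
  ],
)

```text
clock: 6.3
tool_pos: [0.5515, 0.1028, 0.031]
tool_rot: [-0.002, 0.694, 0.72, -0.001]
ft_force: [-11.6, -0.7, 14.6]
grip_width: 0.0083
```

Call:
apply_moves(
  plan=[
    [[0,0,0,0.08,0,0,-1],[0,0,0,0.08,0,0,-1],[0,0,0,0,0,0,-1]],
  ],
)

```text
clock: 6.68
tool_pos: [0.5516, 0.1029, 0.0309]
tool_rot: [-0.003, 0.694, 0.72, -0.002]
ft_force: [-18.8, -0.7, 21.7]
grip_width: 0.0084
```

```bash
python3 m.py 4
```

```text
top green 416 c [593.5  40.9] s [58.  65.9] a 88.4 zmed 0.0179
top blue 110 c [551.2  33.6] s [10.4 66.8] a 2.8 zmed 0.0399
top jaws 82 c [592.7   4.7] s [10.  57.9] a 89.3 zmed 0.0301
top capTop 71 c [596.3  58.2] s [33.1 16.8] a 2.4 zmed 0.0807
side green 370 c [595.8  80.4] s [118.8  61. ] a 89.5 zmed 0.0185
side blue 156 c [571.4  44.2] s [106.5  77.8] a 68.8 zmed 0.0399
side jaws 141 c [590.5  72.7] s [ 59.  150.6] a 1.3 zmed 0.0299
side capTop 117 c [595.6  67.6] s [33.7 30.6] a 85.7 zmed 0.0806
6.775 [0.5516 0.1028 0.0309] [-18.6  -1.9  22.4] [-0.19  4.07 -0.19] 0.008304049568051999
```

View pics/side4.png

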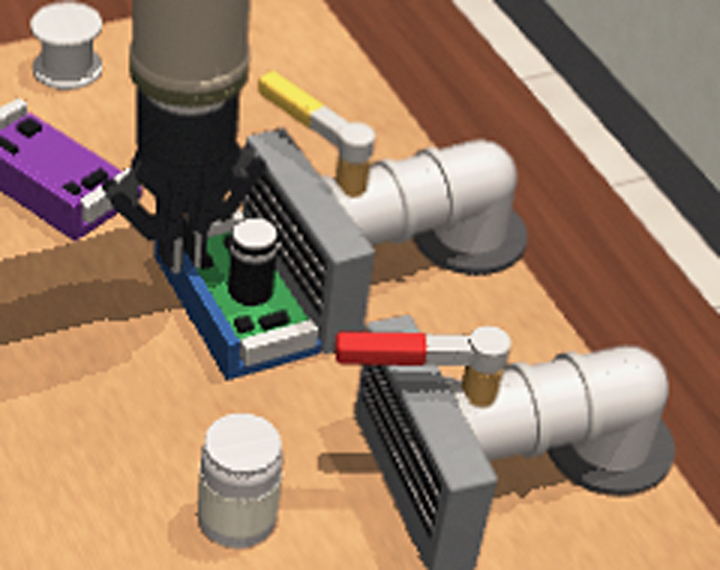

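Call:
apply_moves(
  plan=[
    [[0,0,0,-0.06,0,0,-1],[0,0,0,-0.05,0,0,-0.9],[0,0,0,0,0,0,-0.7],[0,0,0,0,0,0,-0.5],[0,0,0,0,0,0,-0.4],[0,0,0,0,0,0,-0.4]],
  ],
)

```text
clock: 7.52
tool_pos: [0.5538, 0.1028, 0.0308]
tool_rot: [0.0, 0.694, 0.72, 0.0]
ft_force: [-0.2, 0.8, -0.7]
grip_width: 0.0254
```

Call:
apply_moves(
  plan=[
    [[0,0,0,0,0,1.0,-0.4],[0,0,0,0,0,2.5,-0.4],[0,0,0,-1,0,4,-0.4],[0,0,8.6,-5,0,4,0],[0,0,10,-6,-0.5,0,1],[0,0,10,-6,-1,0,1],[0,0,10,0,-1,0,1],[0,0,10,0,0,0,1],[0,0,10,0,0,0,1],[0,0,10,0,0,0,1],[0,0,10,0,0,0,1],[0,0,10,0,0,0,1]],
  ],
)

```text
clock: 9.02
tool_pos: [0.3751, 0.0776, 0.1455]
tool_rot: [0.0, -0.009, 1.0, 0.0]
ft_force: [0.3, -0.2, -0.8]
grip_width: 0.0857
```

```bash
python3 m.py 5;python3 -c "
from rig import *;s=get_state();print(s['tool_rot'],s['joint_pos'])"
```

```text
top green 923 c [592.9  74.6] s [ 67.7 123.9] a 1.5 zmed 0.0183
top blue 240 c [550.7  71.8] s [ 10.7 143.2] a 1.9 zmed 0.0395
top jaws 183 c [591.  74.] s [ 58.9 149.9] a 1.0 zmed 0.0303
top capTop 152 c [596.4  66.5] s [33.5 32.9] a 89.4 zmed 0.0807
side green 404 c [595.2  79.8] s [ 60.3 119.3] a 2.2 zmed 0.0183
side blue 220 c [550.5  70.8] s [ 11.2 147.1] a 2.4 zmed 0.0399
side jaws 216 c [590.7  73.2] s [ 60.  155.2] a 1.1 zmed 0.0298
side capTop 117 c [595.4  66.4] s [37. 30.] a 67.5 zmed 0.0803
9.125 [0.3751 0.0777 0.1454] [-0.5 -0.1  1.1] [-0.05 -0.02  0.03] 0.08564143879869056
[ 2.89753405e-04 -7.06766815e-03  9.99974886e-01  4.37055370e-04] [-0.92181759 -0.20524338  0.55066977  2.18370193  0.11723234  1.13524234
  1.15481417]
```

View pics/top5.png

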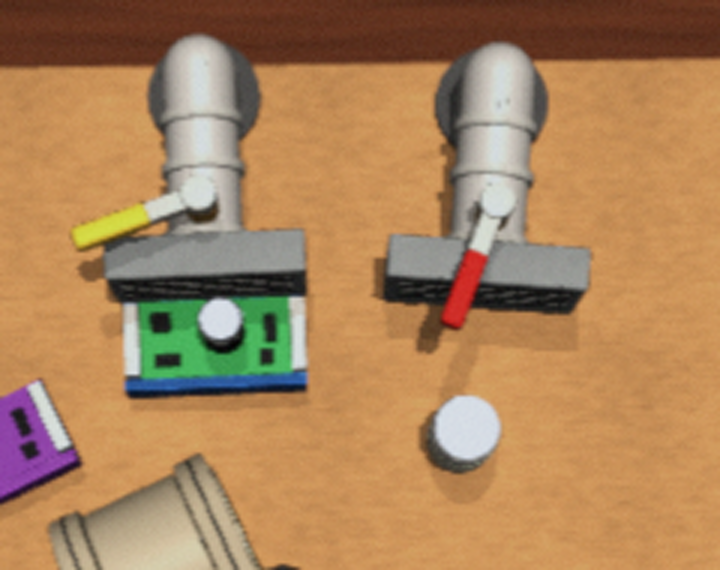

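View pics/side5.png

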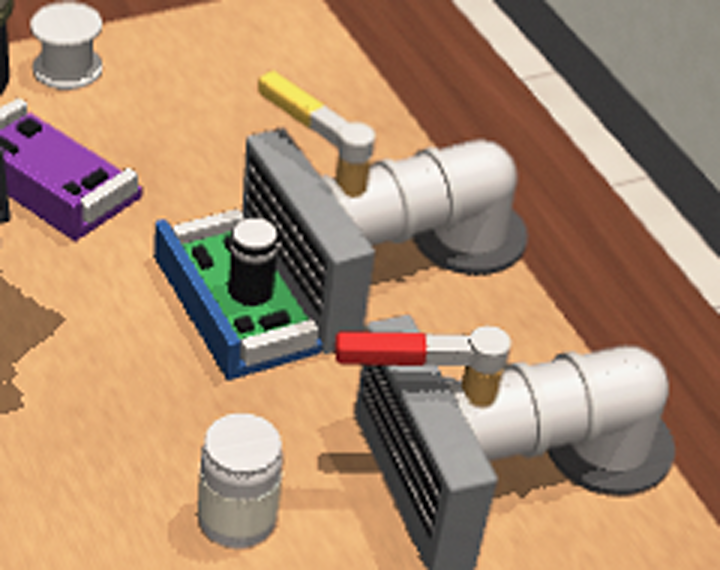

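Both views show the carrier front flush with the lip (front edge 625.7 mm against lip 626 mm, yaw 1.9° against 2°) and the capacitor upright. One gentle two-finger push on the rear rail will confirm it is square.

Call:
apply_moves(
  plan=[
    [[0,0,1.2,4,-0.1,-3,1],[0,0,0,4,-0.1,-4,1],[0,0,0,3.5,0,-3.5,1],[0,0,0,2,0,-2.8,1],[0,0,0,0.5,0,0,1],[0,0,0,0.5,0,0,1],[0,0,0,0.4,0,0,1]],
  ],
)

```text
clock: 10.0
tool_pos: [0.5245, 0.0762, 0.0134]
tool_rot: [0.001, -0.016, 1.0, 0.001]
ft_force: [-1.0, 0.1, 0.6]
grip_width: 0.0853
```

Call:
apply_moves(
  plan=[
    [[0,0,0,0.3,0,0,1],[0,0,0,0.3,0,0,1],[0,0,0,0.2,0,0,1],[0,0,0,0.1,0,0,1]],
  ],
)

```text
clock: 10.5
tool_pos: [0.5329, 0.0757, 0.0119]
tool_rot: [-0.0, -0.017, 1.0, 0.0]
ft_force: [0.4, 0.6, 0.8]
grip_width: 0.0853
```

Call:
apply_moves(
  plan=[
    [[0,0,0,0.1,0,0,1],[0,0,0,0.1,0,0,1]],
  ],
)

```text
clock: 10.75
tool_pos: [0.5349, 0.0757, 0.0118]
tool_rot: [-0.0, -0.017, 1.0, 0.0]
ft_force: [-0.6, 0.3, 0.5]
grip_width: 0.0854
```

Call:
apply_moves(
  plan=[
    [[0,0,0,0,0,0.6,1],[0,0,0,0.1,0,0,1],[0,0,0,0.1,0,0,1],[0,0,0,0.1,0,0,1]],
  ],
)

```text
clock: 11.25
tool_pos: [0.5366, 0.0757, 0.0175]
tool_rot: [-0.001, -0.017, 1.0, 0.0]
ft_force: [-8.5, -1.3, 6.0]
grip_width: 0.0857
```

Call:
apply_moves(
  plan=[
    [[0,0,0,0.1,0,0,1],[0,0,0,0.1,0,0,1]],
  ],
)

```text
clock: 11.5
tool_pos: [0.5367, 0.0756, 0.0171]
tool_rot: [-0.004, -0.017, 1.0, 0.0]
ft_force: [-17.4, -0.3, 11.8]
grip_width: 0.0855
```

The contact is firm at both fingers and the carrier doesn't move, so it is seated. Next I'll retreat, close the fingers and go to the far side of the yellow handle.

Call:
apply_moves(
  plan=[
    [[0,0,0,-0.6,0,0,1],[0,0,0,-1.0,0,1,1],[0,0,0,-1,0,5,1],[0,0,0,0,0,6,0],[0,0,0,0,1.5,6,-1],[0,0,0,4,3,2.2,-1],[0,0,0,5,3,0,-1],[0,0,0,5,3,0,-1],[0,0,0,3.6,1.2,0,-1],[0,0,0,0,0,0,-1]],
  ],
)

```text
clock: 12.75
tool_pos: [0.6909, 0.1933, 0.2188]
tool_rot: [-0.0, -0.017, 1.0, -0.001]
ft_force: [-1.2, -0.9, 0.5]
grip_width: 0.0001
```

```bash
python3 m.py 6;python3 - <<'E'
import numpy as np
S=np.array([.6805,.079]);r=.085
for d in(.024,):
  for t in range(20,95,8):
    a=np.radians(t);print(t,(S+r*np.array([-np.sin(a),np.cos(a)])+d*np.array([np.cos(a),np.sin(a)])).round(4))
E
```

```text
top green 928 c [593.6  74.5] s [ 66.9 123.8] a 1.7 zmed 0.018
top blue 241 c [550.8  72.7] s [ 10.6 145.4] a 1.6 zmed 0.0393
top jaws 183 c [591.   74.1] s [ 58.5 150.2] a 1.2 zmed 0.0301
top capTop 152 c [596.1  67.6] s [31.3 32.8] a 89.2 zmed 0.0808
side green 406 c [595.3  80.8] s [ 59.5 117.2] a 1.5 zmed 0.0184
side blue 220 c [550.9  72. ] s [ 11.7 149.3] a 2.2 zmed 0.0397
side jaws 217 c [590.3  73.7] s [ 60.3 153.8] a 1.1 zmed 0.0299
side capTop 117 c [595.3  66.4] s [35.3 32.1] a 53.4 zmed 0.081
12.85 [0.6897 0.192  0.2202] [-0.9 -0.3  0.9] [-0.01 -0.03  0.05] 0.00018646233285475396
20 [0.674  0.1671]
28 [0.6618 0.1653]
36 [0.65   0.1619]
44 [0.6387 0.1568]
52 [0.6283 0.1502]
60 [0.6189 0.1423]
68 [0.6107 0.1331]
76 [0.6038 0.1229]
84 [0.5985 0.1118]
92 [0.5947 0.1   ]
```

View pics/side6.png

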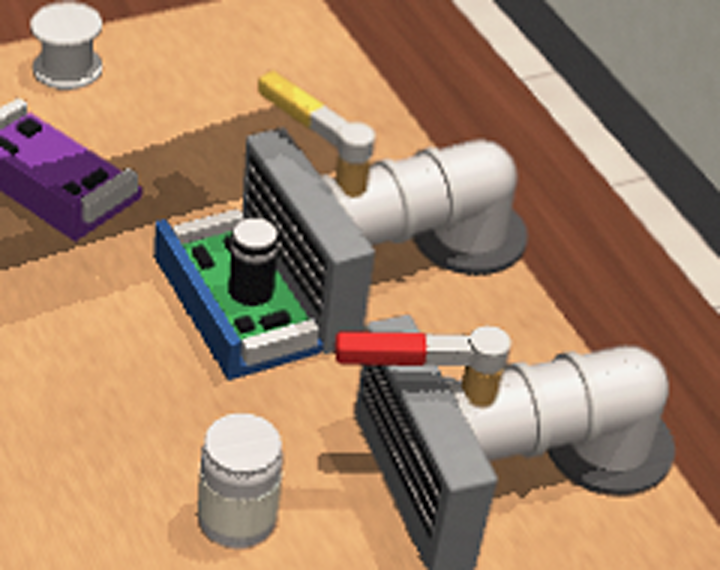

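The carrier is unchanged and the capacitor is upright. Now I'll lower behind the yellow bar and sweep it counter-clockwise.

Call:
apply_moves(
  plan=[
    [[0,0,0,0,0,-4,-1],[0,0,0,0,-0.7,-4,-1],[0,0,0,0,-0.8,-2.2,-1],[0,0,0,-0.8,-0.5,0,-1],[0,0,0,-1.0,-0.3,0,-1],[0,0,0,-1.2,-0.4,0,-1],[0,0,0,-1.2,-0.4,0,-1]],
  ],
)

```text
clock: 13.72
tool_pos: [0.6484, 0.1619, 0.1203]
tool_rot: [0.002, -0.017, 1.0, 0.001]
ft_force: [3.8, 0.3, 0.0]
grip_width: -0.0005
```

Contact shows as 3.8 N and the handle is turning. Continuing the arc.

Call:
apply_moves(
  plan=[
    [[0,0,0,-1.1,-0.5,0,-1],[0,0,0,-1.0,-0.65,0,-1],[0,0,0,-0.95,-0.8,0,-1],[0,0,0,-0.8,-0.9,0,-1],[0,0,0,-0.7,-1.0,0,-1],[0,0,0,-0.5,-1.0,0,-1]],
  ],
)

```text
clock: 14.48
tool_pos: [0.5968, 0.1126, 0.1178]
tool_rot: [-0.0, -0.017, 1.0, 0.0]
ft_force: [2.0, 3.2, 0.9]
grip_width: 0.0001
```

```bash
cat > hd.py <<'E'
from h import *
import sys
k=sys.argv[1]
S={"yellow":(np.array([.6805,.079]),2.0),"red":(np.array([.6714,-.1512]),-4.9)}
for n in("top","side"):
    p,d=camera(n);C=cloud(n,d);C[d<=0]=9;X,Y,Z=C[...,0],C[...,1],C[...,2]
    hsv=cv2.cvtColor(p,cv2.COLOR_RGB2HSV);H,Sa,V=[hsv[...,i] for i in range(3)]
    for nm,m in(("yellow",(H>22)&(H<35)&(Sa>150)&(V>90)),("red",((H<6)|(H>174))&(Sa>150)&(V>80))):
        P=C[m&(Z>.134)&(Z<.15)&(X>.5)&(X<.85)&(abs(Y)<.3)]
        if len(P)<20: print(n,nm,"few",len(P));continue
        r=cv2.minAreaRect(P[:,:2].astype(np.float32)*1000)
        v=np.array(r[0])/1000-S[nm][0];w=np.degrees(np.arctan2(-v[0],v[1]))
        print(n,nm,len(P),"c",np.round(r[0],1),"s",np.round(r[1],1),"rectang",round(r[2],1),"world",w.round(1),"handle deg",(w-S[nm][1]).round(1),"rad",np.radians(w-S[nm][1]).round(3))
    c=[220,70] if n=="top" else [290,140]
    t=p[c[1]:c[1]+190,c[0]:c[0]+240,::-1];cv2.imwrite(f"pics/{n}{k}.png",cv2.resize(t,None,fx=3,fy=3,interpolation=cv2.INTER_CUBIC))
s=get_state();print(s['clock'],s['tool_pos'].round(4),s['ft_force'].round(1))
E
python3 hd.py 7
```

```text
top yellow 21 c [608.2  80.8] s [ 5.6 57.2] rectang 85.0 world 88.5 handle deg 86.5 rad 1.511
top red 187 c [ 603.2 -124.2] s [17.5 59.7] rectang 68.7 world 68.4 handle deg 73.3 rad 1.28
side yellow 38 c [608.4  83.8] s [14.4 56.1] rectang 86.5 world 86.2 handle deg 84.2 rad 1.469
side red 256 c [ 604.  -125.1] s [19.5 58.8] rectang 69.7 world 68.9 handle deg 73.8 rad 1.287
14.575 [0.5966 0.1114 0.1177] [ 0.5 -0.9 -0.1]
```

View pics/side7.png

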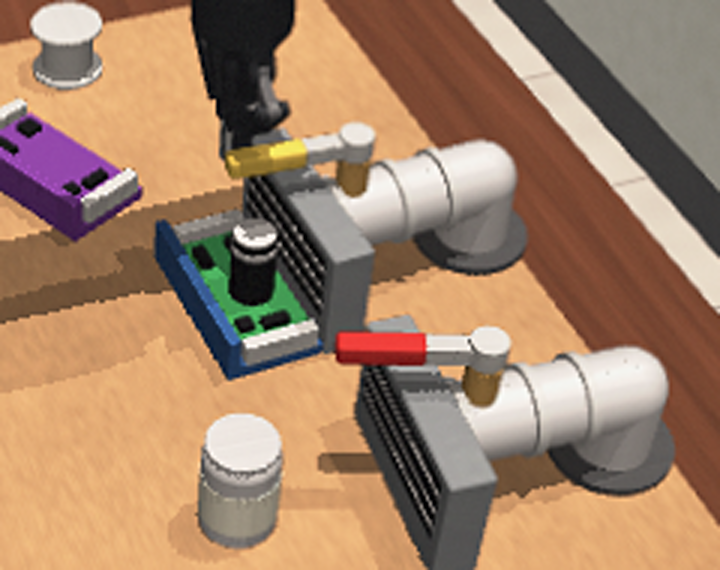

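The handle is at about 85°, a few degrees short of open. I'll push on to the stop, watching the force.

Call:
apply_moves(
  plan=[
    [[0,0,0,-0.1,-0.4,0,-1],[0,0,0,0,-0.3,0,-1],[0,0,0,0,-0.2,0,-1]],
  ],
)

```text
clock: 14.95
tool_pos: [0.5961, 0.1044, 0.1176]
tool_rot: [-0.0, -0.017, 1.0, 0.0]
ft_force: [-1.9, 1.8, 0.8]
grip_width: 0.0001
```

Call:
apply_moves(
  plan=[
    [[0,0,0,0,-0.2,0,-1],[0,0,0,0,-0.2,0,-1]],
  ],
)

```text
clock: 15.2
tool_pos: [0.5962, 0.1002, 0.1177]
tool_rot: [-0.0, -0.017, 1.0, 0.0]
ft_force: [-2.0, 2.6, -0.9]
grip_width: 0.0003
```

Call:
apply_moves(
  plan=[
    [[0,0,0,0,-0.2,0,-1],[0,0,0,0,-0.15,0,-1]],
  ],
)

```text
clock: 15.45
tool_pos: [0.5962, 0.0993, 0.1178]
tool_rot: [-0.0, -0.018, 1.0, 0.001]
ft_force: [-2.2, 11.6, -1.8]
grip_width: 0.0001
```

Call:
apply_moves(
  plan=[
    [[0,0,0,0,-0.15,0,-1],[0,0,0,0,-0.1,0,-1]],
  ],
)

```text
clock: 15.7
tool_pos: [0.5961, 0.0991, 0.1178]
tool_rot: [-0.0, -0.019, 1.0, 0.003]
ft_force: [-1.7, 17.6, -2.3]
grip_width: -0.0001
```

Hard stop reached: 17.6 N with no motion. I'll back off, rise, and cross to the near side of the red handle, checking both before moving it.

Call:
apply_moves(
  plan=[
    [[0,0,0,0,1.2,0,-1],[0,0,0,0,0.8,1,-1],[0,0,0,0,0,5,-1],[0,0,0,0,0,4.5,-1],[0,0,0,-0.4,-4.7,0,-1],[0,0,0,-0.4,-4.7,0,-1],[0,0,0,-0.4,-4.7,0,-1],[0,0,0,-0.4,-4.7,0,-1],[0,0,0,-0.4,-4.7,0,-1],[0,0,0,0,-4.7,0,-1],[0,0,0,0,0,0,-1]],
  ],
)

```text
clock: 17.08
tool_pos: [0.5752, -0.1734, 0.2241]
tool_rot: [0.0, -0.013, 1.0, -0.001]
ft_force: [0.2, -0.2, 0.1]
grip_width: -0.0002
```

```bash
python3 hd.py 8
python3 - <<'E'
import numpy as np
S=np.array([.6714,-.1512]);r=.085
for t in range(68,-10,-8):
    a=np.radians(t);print(t,(S+r*np.array([-np.sin(a),np.cos(a)])-.024*np.array([np.cos(a),np.sin(a)])).round(4))
E
```

```text
top yellow 180 c [608.   77.4] s [59.1 17.7] rectang 2.3 world 91.3 handle deg 89.3 rad 1.558
top red 109 c [ 605.1 -122.2] s [12.4 58.6] rectang 68.6 world 66.4 handle deg 71.3 rad 1.244
side yellow 62 c [607.8  76.6] s [55.7 17.8] rectang 4.3 world 91.9 handle deg 89.9 rad 1.568
side red 256 c [ 603.3 -126.1] s [20.7 59.2] rectang 68.1 world 69.7 handle deg 74.6 rad 1.303
17.175 [ 0.5764 -0.1685  0.2234] [ 0.3 -0.  -0.8]
68 [ 0.5836 -0.1416]
60 [ 0.5858 -0.1295]
52 [ 0.5896 -0.1178]
44 [ 0.5951 -0.1067]
36 [ 0.602  -0.0965]
28 [ 0.6103 -0.0874]
20 [ 0.6198 -0.0795]
12 [ 0.6303 -0.073 ]
4 [ 0.6415 -0.0681]
-4 [ 0.6534 -0.0647]
```

View pics/side8.png

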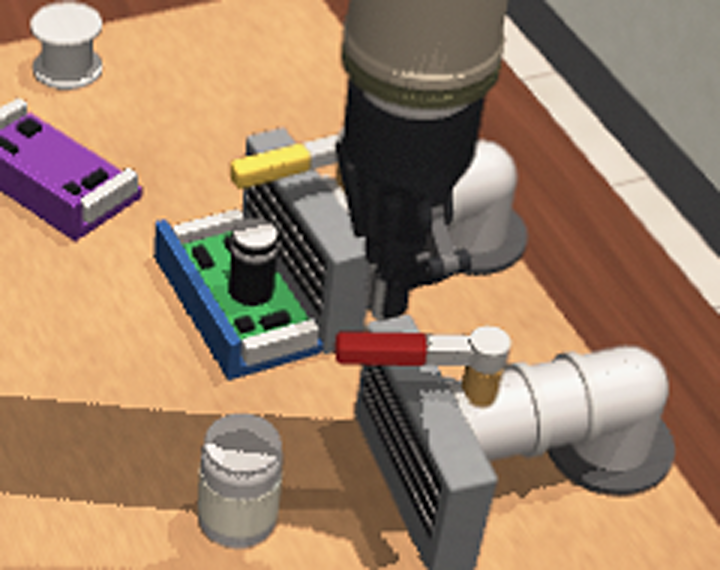

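The yellow handle reads 1.56–1.57 rad, so it is open, and red is untouched at about 1.28. Now I'll lower and sweep red clockwise.

Call:
apply_moves(
  plan=[
    [[0,0,0,0,0,-4,-1],[0,0,0,0,0,-4,-1],[0,0,0,0,0,-2.5,-1],[0,0,0,0.4,1.2,0,-1],[0,0,0,0.4,1.3,0,-1],[0,0,0,0.3,1.2,0,-1],[0,0,0,0.4,1.2,0,-1]],
  ],
)

```text
clock: 18.05
tool_pos: [0.5922, -0.1182, 0.1189]
tool_rot: [0.001, -0.017, 1.0, -0.0]
ft_force: [-0.1, -4.3, 0.0]
grip_width: 0.0002
```

Call:
apply_moves(
  plan=[
    [[0,0,0,0.5,1.1,0,-1],[0,0,0,0.7,1.0,0,-1],[0,0,0,0.8,0.9,0,-1],[0,0,0,0.95,0.8,0,-1]],
  ],
)

```text
clock: 18.55
tool_pos: [0.6212, -0.0802, 0.1176]
tool_rot: [-0.0, -0.017, 1.0, 0.0]
ft_force: [-2.9, -3.2, 0.4]
grip_width: -0.0002
```

Call:
apply_moves(
  plan=[
    [[0,0,0,1.0,0.65,0,-1],[0,0,0,1.1,0.5,0,-1],[0,0,0,0.8,0.2,0,-1],[0,0,0,0.4,0,0,-1]],
  ],
)

```text
clock: 19.05
tool_pos: [0.6543, -0.0663, 0.1176]
tool_rot: [-0.0, -0.017, 1.0, 0.001]
ft_force: [-3.1, 1.9, 0.5]
grip_width: 0.0002
```

Call:
apply_moves(
  plan=[
    [[0,0,0,0.3,0,0,-1],[0,0,0,0.2,0,0,-1]],
  ],
)

```text
clock: 19.3
tool_pos: [0.6589, -0.0669, 0.1178]
tool_rot: [-0.0, -0.017, 1.0, 0.0]
ft_force: [-3.2, 2.9, -0.7]
grip_width: -0.0002
```

Call:
apply_moves(
  plan=[
    [[0,0,0,0.2,0,0,-1],[0,0,0,0.2,0,0,-1]],
  ],
)

```text
clock: 19.55
tool_pos: [0.6605, -0.067, 0.1175]
tool_rot: [-0.003, -0.016, 1.0, 0.001]
ft_force: [-21.3, 4.7, 7.8]
grip_width: -0.0
```

Call:
apply_moves(
  plan=[
    [[0,0,0,0.15,0,0,-1],[0,0,0,0.15,0,0,-1]],
  ],
)

```text
clock: 19.8
tool_pos: [0.6608, -0.0671, 0.1173]
tool_rot: [-0.006, -0.016, 1.0, 0.002]
ft_force: [-35.2, 7.9, 17.9]
grip_width: -0.0002
```

Hard stop reached. I'll back off, retreat, and check everything.

Call:
apply_moves(
  plan=[
    [[0,0,0,-0.6,0,0,-1],[0,0,0,-1.5,0,0,-1],[0,0,0,-1,0,4,-1],[0,0,0,0,0,6,-1],[0,0,0,-5,0,4,-1],[0,0,0,-5.5,0,0,-1],[0,0,0,-5.5,0,0,-1],[0,0,0,-2,0,0,-1],[0,0,0,0,0,0,-1]],
  ],
)

```text
clock: 20.92
tool_pos: [0.4588, -0.0673, 0.258]
tool_rot: [0.001, -0.016, 1.0, 0.002]
ft_force: [0.6, -0.0, 0.2]
grip_width: -0.0003
```

```bash
python3 hd.py 9; python3 m.py 10;python3 - <<'E'
from h import *
p,d=camera("top");cv2.imwrite("pics/topfull.png",p[:,:,::-1])
E
```

```text
top yellow 178 c [607.2  76. ] s [58.1 16.1] rectang 0.7 world 92.3 handle deg 90.3 rad 1.576
top red 191 c [677.4 -77.6] s [57.9 19. ] rectang 86.3 world -4.6 handle deg 0.3 rad 0.005
side yellow 84 c [607.6  76.9] s [58.6 18.3] rectang 2.4 world 91.7 handle deg 89.7 rad 1.565
side red 189 c [677.5 -78.2] s [59.1 18.6] rectang 85.8 world -4.8 handle deg 0.1 rad 0.002
21.025 [ 0.4598 -0.0673  0.2578] [-0.3  0.8  0. ]
top green 898 c [593.1  74.6] s [ 67.2 123.9] a 1.7 zmed 0.0183
top blue 227 c [550.7  71.5] s [ 10.4 142.8] a 1.7 zmed 0.0393
top jaws 183 c [590.6  74. ] s [ 58.4 150. ] a 1.0 zmed 0.0303
top capTop 98 c [595.9  60. ] s [20.7 32.8] a 84.1 zmed 0.0801
side green 400 c [593.  82.] s [ 60.2 120.7] a 5.1 zmed 0.0186
side blue 212 c [550.7  72.7] s [ 11.8 152.3] a 1.0 zmed 0.0397
side jaws 204 c [590.   73.1] s [ 59.4 155.7] a 1.6 zmed 0.0295
side capTop 101 c [594.8  67.9] s [33.4 32.1] a 27.8 zmed 0.0808
21.125 [ 0.4598 -0.0674  0.2574] [ 0.3  0.2 -0.4] [-0.03  0.03 -0.03] 0.00024959660171617736
```

View pics/topfull.png

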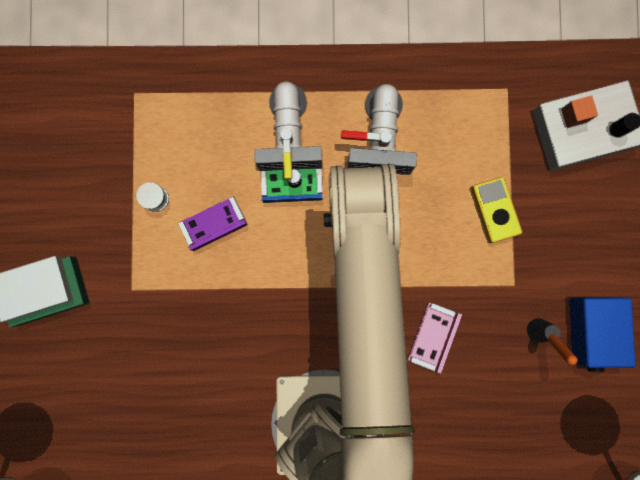

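View pics/side10.png

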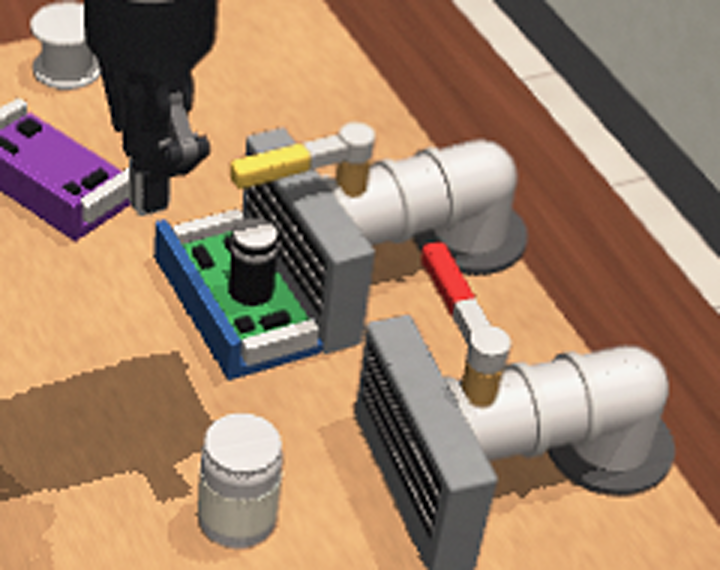

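The yellow handle is in line with its pipe at top px (288,165), and red is across its pipe at (355,135). The carrier is flush at the lip with the capacitor upright. The solder reel (152,197), multimeter (496,210) and flux can are where they started, and the arm is clear. Handing in.

```bash
python3 -c "
from rig import *
print(sign_off())"
```

```text
the job is handed in; nothing more can be done
None
```

The job is done in the order asked and handed in at about 21 s on the robot clock, well under the 64 s limit. The sign-off gives no verdict, so these are my own last checks:

| Item | Last measurement |
|---|---|
| Carrier front edge | 625.7 mm against the lip at 626 mm, about 2–3 mm off centre sideways |
| Carrier squareness | about 1.7° from the top view, 1.0° from the side view; the hood is at about 2° |
| Capacitor | upright, top 80–81 mm up, in its place on the board |
| Yellow handle | 1.565–1.576 rad (open is 1.571) |
| Red handle | 0.002–0.005 rad (shut is 0) |
| Bystanders | solder reel, multimeter and flux can look unmoved in the pictures |

- **Carrier:** I gripped the rear rail and slid the carrier slowly to the lip. A gentle two-finger push on the rail then met about 17 N with no movement.
- **Handles:** I swung yellow open to its hard stop, checked it, and only then swung red shut to its stop.
- **Highest wrist force:** about 40 N in total, with the closed fingertips pressing red against its stop.
- **Disagreements:** the two cameras differed by about 1° on the carrier's angle, which is within the noise of the depth readings. In the last top picture the yellow handle partly hid the capacitor, so its position there is less exact; the side view confirmed it.

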